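# Lock the camera tube's ring with its holding key

### The arm

A 6-joint arm with a two-finger parallel gripper is mounted at the origin on the work surface. World frame = base frame: x ahead of the robot, y to its left, z up, the work surface at z = 0. Lengths are in mm, angles in rad, forces in N, time in s.
With the tool pointing down it reaches from about 350 to 775 mm from the base axis. Payload 7.3 kg.
Tool frame: the origin (TCP) lies midway between the tips of the shut fingers; the grasp point (between the pads) lies 19 mm behind it; z points along the fingers, y is the line along which they close (so a half turn about z gives the same grasp; the last joint's range is limited). The gripper opens to 92 mm and grips with 3 to 60 N. Pads are 19 mm wide; open, the fingers measure 130 mm over their backs; the gripper's body (75 mm by 190 mm) begins 47 mm behind the grasp point.
Start: joints at [1.018, 0.342, 1.524, -0, 1.275, -0.146], TCP at [207.716, 482.181, 226.741] pointing down, gripper open.
Joint ranges: [-2.53, 2.53], [-0.77, 2.02], [0.04, 2.7], [-1, 4.14], [0.28, 2.66], [-3.11, 3.11]. Speed limits (rad/s): [2.57, 2.57, 3.14, 3.14, 3.14, 3.14].

### API

Orientations are given as [roll, pitch, yaw] about the fixed x, y, z axes, in that order (R = Rz(yaw) Ry(pitch) Rx(roll)).
In Python, from plant import bot gives the robot as it stands.
- The arm moves only by the tool jog_arm, never from a script. Its arguments are lists of equal length, an entry for each row: "dp": the shift along the tool's x, y, z in m, a list of three; "twist": the turn about the tool's z in degrees. A call has 1 to 10 rows; each row shifts and turns the commanded pose from where the row before left it, along the tool's axes as they then stand; what a row does not reach is not made up. A row lasts 1/8 s, in which the tool goes at most 62.5 mm and 10.7 degrees, less where a joint would pass 70% of its speed; a pose out of reach is approached as far as the arm can. A call is refused whole if a number of a shift passes 0.0625 or a number of a turn 10.7, either way. A call with a gripper value outside its range is refused whole. "jaw" is the finger opening in m, from 0 to 0.0918, set as the call begins (left out, the last holds). The fingers move at their own pace and stop on an object; the grip force is fixed at half the most. Time passes only in rows, so rows that do not move let the fingers close. It gives the time, the measured TCP pose, the force, the opening and the grip force at its end, in the units of the state.
- bot.get_obs(): the state, without advancing time (a new reading comes with each control period).
- bot.capture(name): name is "side" or "top"; returns the picture (480x640x3 uint8, blue, green, red); there is no depth.
- bot.camera_params(name): a dict with "fx", "fy", "cx", "cy" (pixels), "k1" (the pictures are not rectified: a ray, as slopes to the right and down, at radius r is drawn at 1 + k1 r^2 times it, then the intrinsics apply), "R" (3x3) and "t" (3): a world point X has camera coordinates R X + t. Camera axes: x right, y down, z forward; pixel columns grow to the right and rows downward; lengths in mm; the calibration is good to about 2 mm. A picture is of the moment at which its call begins. camera_params takes no time and is no camera call.
- bot.close_job(): hands the job in; it is judged then, once.
Trained networks look in the newest picture that a camera, given by its name, has taken for a name from the list of things; names that differ only in an ending like _2 or _b are one class to them, and where a whole thing is asked for, a point or a joint stands for the part that bears it (a point fixed in the world has none). Each returns a list of dicts, best first, with "confidence" (0 to 1); they miss things now and then, are a little off and sometimes report something else, mostly with a low value. They report only what shows in the picture. A call takes as long as a camera call. They do not tell look-alikes from the thing itself.
- bot.find_in(camera, label): "bbox" ([centre column, centre row, width, height] in pixels, round what is visible of it).
- bot.masks_of(camera, label): "pixels" (480x640 bool, what is visible of it) and "bbox" ([centre column, centre row, width, height] in pixels, round what is visible of it).
The state is a dict: "time": time; "joint_positions": joint angles; "dq": joint speeds; "tau": joint torques, N m; "tool_pos": TCP position; "tcp_rot": TCP orientation; "contact_force": force on the tool from outside, world axes, zero at the start; "moment": the same for the moment, N m; "grip_width": finger opening in mm; "finger_force": force on a finger pad.
Only numpy, scipy, OpenCV 4.12 (cv2) and the standard library are available. Lean on these libraries where they do the work, as an engineer would, in place of code of your own. Each camera call takes 0.05 s, during which the arm holds its last target. There are 200 camera calls.

### The job

Lock the microscope camera tube at its present setting. Lay the steel holding key over the tube's square head, right down on the shoulder and with its tail between the two fork pins, let go of it, then turn the knurled ring clockwise (seen from above) by feel until it is tight, about 0.5 N m and never more than 0.8 N m, without forcing anything. The key keeps the tube from turning with the ring: leave it on, and do not disturb the other things on the table.

Things in the scene. Friction and masses are not known exactly. Their poses are not given: they have to be found in the camera images.
- stand: Fixed mounting foot of the tube: beige plate 170 x 90 x 20 mm with a round neck (44 mm diameter, up to 55 mm above the table). Origin on the table under the tube's axis; x points from the axis to the fork (plate from x = -45 to +125 mm), z up.
- fork: Two upright steel pins of 8 mm diameter with tapered tops (98 mm above the table) on the foot, 108 mm from the tube's axis along the foot's x, at y = +12 and -12 mm: 16 mm free between them. Between them a fixed beige rest, its top level with the tube's shoulder (80 mm above the table), carries the key's tail. Same origin and axes as the foot.
- fork_mid (a point): Point midway between the pins, 85 mm above the table: where the key's tail lies when fitted. Axes as the foot's.
- barrel: Upright camera tube that turns in the foot: black, 34 mm diameter to its shoulder 80 mm above the table; then a metal square head 22 x 22 mm to 91 mm; then a round nose tapering from 22 to 16 mm, to 96 mm. Origin on the table on its axis; x, y across the flats, starting within 0.04 rad of the foot's. Only 0.05 N m keeps it from turning, less than the ring's drag: unheld, it turns with the ring.
- barrel_mark (a point): Small index lug at the barrel's edge, 20 mm from its axis on the side away from the fork, 76 mm above the table; it turns with the barrel and must end within 6 mm of where it started (about 17 degrees); the fitted key alone lets it move up to 4 mm.
- seat (a point): Point on the tube's axis at the height of the shoulder (80 mm above the table); the fitted key's origin comes here. It does not turn; axes as the foot's.
- ring_mid (a point): Centre of the black knurled lock ring: 60 mm diameter, 18 mm tall, 55 to 73 mm above the table; this point is on the axis, 64 mm above the table; axes as the foot's, does not turn. Clear around it down to the plate (20 mm). Clockwise it runs down against 0.14 N m for 0.3 to 1.2 rad (differs, unseen), then meets its seat. Grip it across the key's tail.
- ring_set (a joint): How far the ring has been tightened past its seat, rad, clockwise from above: 0 until it meets the seat; then turning it takes 0.30 N m of friction plus 2 N m per rad, to a dead stop at 0.35. Friction is felt only while it turns: held still, as little as the 2 N m per rad may be felt. Let go, it stays (from above 0.15 it springs back to about 0.15). Tight means above 0.08.
- key: Loose steel holding key, about 160 g, lying flat: eight-sided head 36 mm across, 10 mm thick, with a through window 24.4 mm square; tail 12 mm wide, 10 mm thick, along +x to x = 121 mm; on the tail an upright grip 12 mm wide (y), x = 60 to 90 mm, its top 34 mm above the underside. Origin: centre of the window on the underside; z up. Balances near x = 60 mm.
- eyepiece: Bystander: spare black eyepiece, 40 mm diameter, 44 mm tall, between the key and the tube. Origin under its centre.
- jar: Bystander: small specimen jar, 44 mm diameter, 55 mm tall, beyond the key and the tube. Origin under its centre.
- mug: Bystander: white mug, 82 mm diameter, 95 mm tall, to the left. Origin under its centre.
- slide_tray: Bystander: white open tray, 110 x 80 x 40 mm, to the right. Origin under its centre.
- beaker: Bystander: glass beaker, 68 mm diameter, 100 mm tall, far left. Origin under its centre.
- tray_lid: Bystander: flat yellow tray lid, 115 x 85 x 7 mm, to the right. Origin under its centre.
- driver: Bystander: small screwdriver lying flat, 130 mm long, 16 mm thick, to the left. Origin under its middle.
There are look-alikes about, which are no part of the job. There is more than one size of the key; the job needs the smallest.

How it is judged:
By the outcome, as a careful person would: the job done as asked, in the order asked, and still so for the second after the job is handed in, with the robot touching nothing.
It also fails if it takes over 67 s, if anything falls off the work surface, if the arm or the gripper's body presses on something with over 40 N, if the wrist force passes 120 N, or if a joint passes its speed limit or range.

## Working session

There is one attempt and no reset: what is moved stays moved. The work goes in short steps, Python scripts to look and compute and a tool call to move; the robot and the scene stay as the last step left them, time stands still between calls to the robot, and variables do not carry over. Pictures are saved under pics/ and viewed, at most 13 in all, crops included, and the job is handed in when it is done.

Besides the shell and the picture viewer there is one more tool, called after "Request:" in YAML: its name, and indented under it one key for each argument. jog_arm: Moves the arm, as the interface text tells. Its arguments: {"type":"object","properties":{"dp":{"type":"array"},"twist":{"type":"array"},"jaw":{"type":"number"}},"required":["dp","twist"]}

```bash
mkdir -p pics; ls
python3 - <<'E'
from plant import bot
import cv2
for n in ("top","side"):
    im=bot.capture(n); cv2.imwrite(f"pics/{n}0.png",im)
    p=bot.camera_params(n); print(n,{k:(v.tolist() if hasattr(v,'tolist') else v) for k,v in p.items()})
    for l in ("key","barrel","stand","fork","eyepiece","jar"):
        for d in bot.find_in(n,l): print(n,l,round(d["confidence"],2),[round(float(x),1) for x in d["bbox"]])
print(bot.get_obs())
E
```

```text
pics
top {'fx': 588.0122174745702, 'fy': 588.0122174745702, 'cx': 330.70976669452597, 'cy': 244.22837302724216, 'k1': -0.19153564846907162, 'R': [[0.021296861763174264, -0.9997502335169136, 0.0067760063398064245], [-0.9983014419617939, -0.02163263840893386, -0.05409491595770384], [0.054227987755797916, -0.005612444952529274, -0.998512807031343]], 't': [-21.85596137935007, 472.2457828870309, 1377.3267533287153]}
top key 0.88 [255.0, 311.1, 74.0, 54.2]
top key 0.78 [169.2, 351.1, 75.1, 50.5]
top key 0.58 [260.5, 216.1, 30.3, 55.7]
top barrel 0.8 [389.8, 238.8, 26.5, 23.3]
top barrel 0.32 [382.9, 222.8, 38.1, 70.7]
top stand 0.46 [388.9, 238.8, 29.6, 26.7]
top fork 0.56 [385.1, 195.7, 23.7, 7.6]
top eyepiece 0.56 [334.3, 276.6, 14.0, 16.3]
top jar 0.81 [326.8, 131.5, 19.4, 21.6]
side {'fx': 504.98452716411214, 'fy': 504.98452716411214, 'cx': 312.68337798914513, 'cy': 247.05032454637444, 'k1': -0.014802978246418559, 'R': [[0.7669322060125219, -0.6413716202851887, -0.021387755223918965], [-0.33828192154439496, -0.3757359758224356, -0.8627791247063141], [0.545325896081415, 0.66892818834723
[... 586 characters left out ...]
29.4, 18.9, 23.4]
{'time': 0.7, 'joint_positions': array([ 1.01801705e+00,  3.41961308e-01,  1.52412428e+00, -3.84079640e-05,
        1.27541061e+00, -1.45997033e-01]), 'dq': array([ 0.00012356,  0.00086689,  0.00088478,  0.00065473, -0.00093788,
        0.00048132]), 'tau': array([ 6.15001354e-04, -4.31024158e+01, -2.44451863e+01,  7.17063923e-02,
        4.82035568e-02,  4.34297181e-05]), 'tool_pos': array([207.70975386, 482.16612752, 226.75211641]), 'tcp_rot': array([3.14150257e+00, 5.03872836e-05, 2.73482158e+00]), 'contact_force': array([-0.48696646, -0.01866662,  0.44907478]), 'moment': array([-0.05305686,  0.03589388, -0.00582191]), 'finger_force': 0.0, 'grip_width': 91.7708967317065}
```

View pics/top0.png

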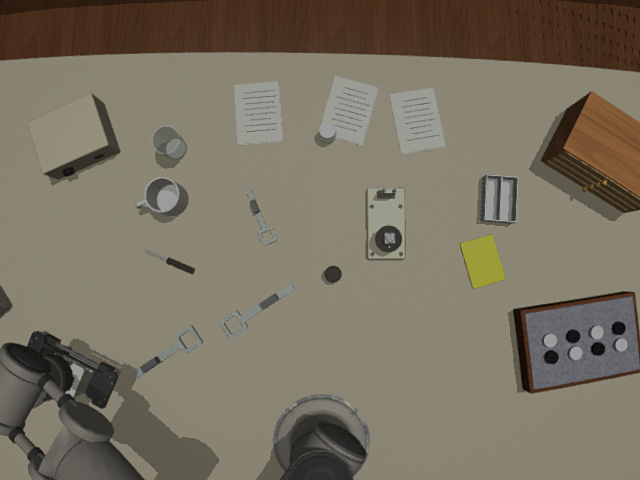

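View pics/side0.png

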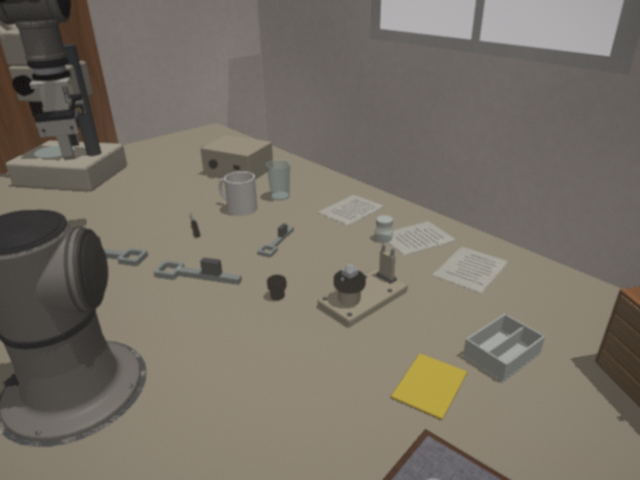

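Candidates for the key in the top view are A, long, at (255,311); B at (169,351); and C, short, at (260,216). C looks the smallest. I'll measure all three and check C in a crop.

```bash
cat > h.py <<'E'
from plant import bot
import numpy as np, cv2
P={n:bot.camera_params(n) for n in ("top","side")}
def proj(n,X):
    p=P[n]; c=np.asarray(X,float).reshape(-1,3)@np.array(p["R"]).T+np.array(p["t"])
    s=c[:,:2]/c[:,2:]; s=s*(1+p["k1"]*(s**2).sum(1,keepdims=True))
    return s*[p["fx"],p["fy"]]+[p["cx"],p["cy"]]
def back(n,uv,z):
    p=P[n]; K=np.array([[p["fx"],0,p["cx"]],[0,p["fy"],p["cy"]],[0,0,1]])
    s=cv2.undistortPoints(np.asarray(uv,float).reshape(-1,1,2),K,np.array([p["k1"],0,0,0,0])).reshape(-1,2)
    R=np.array(p["R"]); d=np.c_[s,np.ones(len(s))]@R; o=-R.T@np.array(p["t"])
    return o+d*((z-o[2])/d[:,2:])
E
python3 - <<'E'
from h import *
im=bot.capture("top")
for d in bot.masks_of("top","key"):
    m=d["pixels"]; v,u=np.nonzero(m); X=back("top",np.c_[u,v],10)[:,:2]
    r=cv2.minAreaRect(X.astype(np.float32)); print(round(d["confidence"],2),np.round(d["bbox"],0),np.round(r[0]),np.round(r[1],1),m.sum())
bot.capture("side")
cv2.imwrite("pics/keyc.png",cv2.resize(im[175:260,215:425],None,fx=3.8,fy=3.8,interpolation=cv2.INTER_CUBIC))
E
```

```text
0.94 [261. 216.  33.  57.] [534. 164.] [137.6  36.2] 363
0.79 [257. 314.  74.  60.] [320. 159.] [ 53.2 195.9] 782
0.75 [166. 352.  73.  49.] [197. 382.] [ 53.6 199. ] 812
```

View pics/keyc.png

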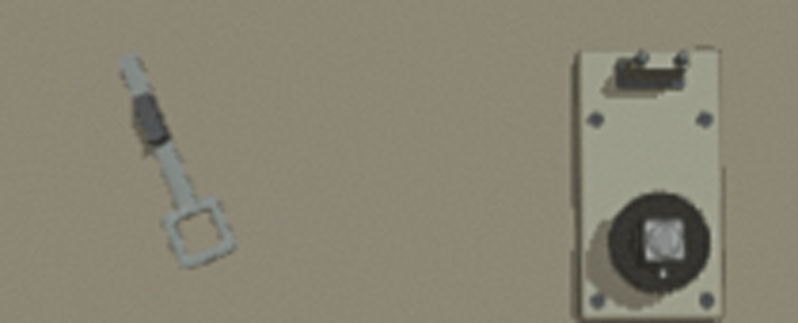

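C measures 138 x 36 mm, which matches the wanted key; A and B are about 197 mm long. In the crop its head is at (267,237) px, its tail points to (249,192), the tube is at (389,238) and the pins are at (384,190) and (394,191). Next I'll fit both poses precisely.

```bash
cat > fit.py <<'E'
from h import *
from scipy.optimize import minimize
from scipy.ndimage import map_coordinates
def poly(pts,z,n=12):
    pts=np.array(pts,float); q=np.roll(pts,-1,0); t=np.linspace(0,1,n,endpoint=False)[:,None,None]
    a=(pts*(1-t)+q*t).reshape(-1,2); return np.c_[a,np.full(len(a),z)]
def rect(x0,x1,y0,y1): return [(x0,y0),(x1,y0),(x1,y1),(x0,y1)]
def circ(r,z): a=np.linspace(0,2*np.pi,48,endpoint=False); return np.c_[r*np.cos(a),r*np.sin(a),np.full(48,z)]
c=18;k=18*np.tan(np.pi/8)
oc=[(c,-6),(c,-12),(12,-c),(-12,-c),(-c,-12),(-c,12),(-12,c),(12,c),(c,12),(c,6)]
KEY=np.vstack([poly(oc,10,5),poly(rect(-12.2,12.2,-12.2,12.2),10),poly(rect(18,121,-6,6),10,25),poly(rect(60,90,-6,6),34)])
STAND=np.vstack([poly(rect(-45,125,-45,45),20,40),circ(30,73),poly(rect(-11,11,-11,11),91,8)])
def world(p,M): 
    x,y,w=p[:3]; z=p[3] if len(p)>3 else 0; C,S=np.cos(w),np.sin(w)
    return np.c_[x+C*M[:,0]-S*M[:,1], y+S*M[:,0]+C*M[:,1], M[:,2]+z]
def gm(im,s):
    g=cv2.GaussianBlur(im.astype(np.float32),(0,0),s); r=0
    for ch in range(3):
        a=cv2.Sobel(g[...,ch],cv2.CV_32F,1,0);b=cv2.Sobel(g[...,ch],cv2.CV_32F,0,1); r=r+np.hypot(a,b)
    return np.minimum(r,np.percentile(r,99.5))
def fit(p0,M,ims,z=0,sig=(1.8,0.8)):
    p=np.array(p0,float)
    for s in sig:
        G={n:gm(i,s) for n,i in ims.items()}
        def f(q):
            X=world([q[0],q[1],q[2]/100,z],M); return -sum(map_coordinates(G[n],proj(n,X)[:,::-1].T,order=1,mode='nearest').mean() for n in G)
        q=np.r_[p[:2],p[2]*100]
        q=minimize(f,q,method="Nelder-Mead",options=dict(initial_simplex=[q,q+[5,0,0],q+[0,5,0],q+[0,0,5]],xatol=.02,fatol=1e-4)).x
        p=np.r_[q[:2],q[2]/100]
    return p
E
python3 - <<'E'
from fit import *
ims={n:bot.capture(n) for n in ("top","side")}
ax=back("top",[[389.5,238.2]],93)[0]; pm=back("top",[[389.1,190.4]],98)[0]
hd=back("top",[[267,236.5]],8)[0]; tl=back("top",[[248.5,190]],8)[0]
s0=[ax[0],ax[1],np.arctan2(*(pm-ax)[1::-1])]; k0=[hd[0],hd[1],np.arctan2(*(tl-hd)[1::-1])]
print(np.round(s0,3),np.round(k0,3))
for nm,p0,M in (("stand",s0,STAND),("key",k0,KEY)):
    for sel in (("top",),("side",),("top","side")):
        p=fit(p0,M,{n:ims[n] for n in sel}); print(nm,sel,np.round(p,3))
    for n in ims:
        for u in proj(n,world(p,M)): cv2.circle(ims[n],tuple(np.round(u*8).astype(int)),2,(0,0,255),-1,shift=3)
A=cv2.resize(ims["top"][175:275,230:430],(800,400)); 
S=cv2.resize(ims["side"][215:330,245:445],(520*1,299)); 
cv2.imwrite("pics/fit.png",np.vstack([A,np.pad(cv2.resize(S,(340,196)),((0,0),(0,460),(0,0)))]))
for n in ("eyepiece","jar","mug","slide_tray"):
    bot.find_in("top",n) and print(n,back("top",[bot.find_in("top",n)[0]["bbox"][:2]],30)[0].round())
E
```

```text
[ 4.84589e+02 -1.42326e+02  2.70000e-02] [4.87988e+02 1.40120e+02 4.08000e-01]
stand ('top',) [ 4.83187e+02 -1.41241e+02  9.00000e-03]
stand ('side',) [ 4.82422e+02 -1.46471e+02  3.90000e-02]
stand ('top', 'side') [ 4.82887e+02 -1.43480e+02  2.10000e-02]
key ('top',) [4.86812e+02 1.37800e+02 4.16000e-01]
key ('side',) [4.83195e+02 1.35579e+02 4.73000e-01]
key ('top', 'side') [4.86127e+02 1.37820e+02 4.15000e-01]
eyepiece [404. -19.  30.]
jar [741.   3.  30.]
mug [579. 395.  30.]
slide_tray [ 585. -414.   30.]
```

View pics/fit.png

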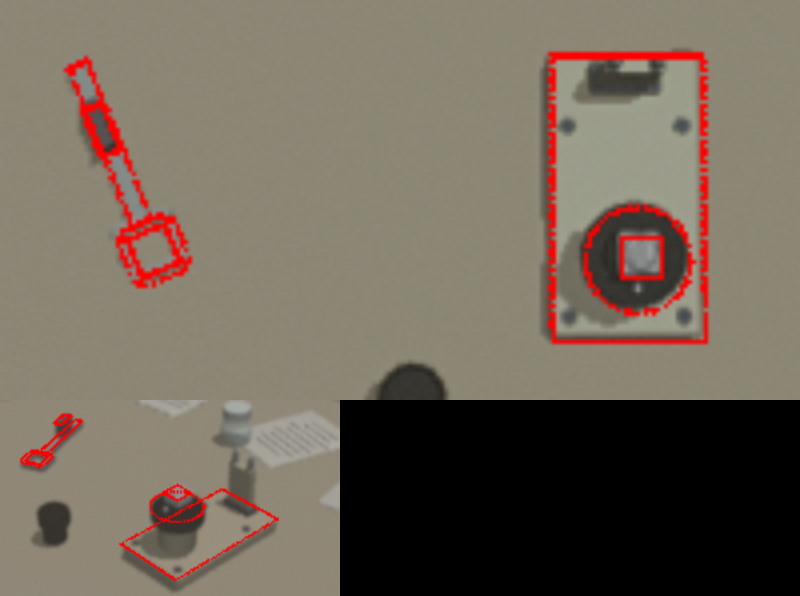

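The fit agrees with both views: key (486.5,138) with yaw 0.415, stand (483,-143) with yaw about 0.02. The two cameras differ by 1–5 mm, so I'll correct relative to the tube once the key is held. Now a planner helper.

```bash
cat > plan.py <<'E'
# usage: plan.py x y z yaw : twist needed (deg), then shift in tool axes after that twist
import sys; from h import *
x,y,z,w=map(float,sys.argv[1:5]); o=bot.get_obs(); r,p,yaw=o["tcp_rot"]; d=np.array([x,y,z])-o["tool_pos"]
tw=-np.degrees((w-yaw+np.pi)%(2*np.pi)-np.pi); C,S=np.cos(w),np.sin(w)
print("t",round(o["time"],2),"twist",round(tw,2),"dp",np.round([C*d[0]+S*d[1],S*d[0]-C*d[1],-d[2]],1),"pos",o["tool_pos"].round(1),"rpy",o["tcp_rot"].round(4),"F",o["contact_force"].round(1),"M",o["moment"].round(2),"w",o["grip_width"].round(1))
E
python3 plan.py 552.4 166.8 80 3.5566; python3 -c "
from h import *
print(bot.get_obs()['joint_positions'].round(3))"
```

```text
[ 1.018  0.342  1.524 -0.     1.275 -0.146]Traceback (most recent call last):
  File "plan.py", line 5, in <module>
    print("t",round(o["time"],2),"twist",round(tw,2),"dp",np.round([C*d[0]+S*d[1],S*d[0]-C*d[1],-d[2]],1),"pos",o["tool_pos"].round(1),"rpy",o["tcp_rot"].round(4),"F",o["contact_force"].round(1),"M",o["moment"].round(2),"w",o["grip_width"].round(1))
                                                                                                                                                                                                                                ^^^^^^^^^^^^^^^^^^^^^
AttributeError: 'float' object has no attribute 'round'
```

```bash
sed -i 's/o\["grip_width"\].round(1)/round(float(o["grip_width"]),1)/' plan.py; python3 plan.py 552.4 166.8 80 3.5566
```

```text
t 1.35 twist -47.09 dp [-188.3 -427.6  146.7] pos [207.7 482.2 226.7] rpy [3.1415 0.     2.7348] F [-0.2 -0.7  0.9] M [-0.    0.03  0.02] w 92.0
```

Request:
jog_arm:
  dp:
    - [0,0,0]
    - [0,0,0]
    - [0,0,0]
    - [0,0,0]
    - [0,0,0]
    - [-0.021,-0.0475,0]
    - [-0.021,-0.0475,0]
    - [-0.021,-0.0475,0]
    - [-0.021,-0.0475,0]
    - [-0.021,-0.0475,0]
  twist: [-9.4,-9.4,-9.4,-9.4,-9.4,0,0,0,0,0]
  jaw: 0.05

```text
time: 2.6
tool_pos: [400.5, 305.7, 226.9]
tcp_rot: [3.141, 0.001, -2.728]
contact_force: [1.1, 0.1, 1.1]
grip_width: 50.0
finger_force: 0.0
```

```bash
python3 plan.py 552.4 166.8 80 3.5566
```

```text
t 2.6 twist -0.08 dp [ -83.1 -188.4  146.9] pos [400.5 305.7 226.9] rpy [ 3.1414e+00  6.0000e-04 -2.7280e+00] F [1.1 0.1 1.1] M [0.07 0.   0.03] w 50.0
```

Request:
jog_arm:
  dp:
    - [-0.021,-0.047,0.03]
    - [-0.021,-0.047,0.03]
    - [-0.0205,-0.047,0.03]
    - [-0.0205,-0.047,0.03]
    - [0,0,0.027]
    - [0,0,0]
    - [0,0,0]
  twist: [0,0,0,0,0,0,0]

```text
time: 3.48
tool_pos: [551.2, 168.6, 80.8]
tcp_rot: [-3.141, 0.001, -2.727]
contact_force: [0.3, 1.0, 0.9]
grip_width: 50.1
finger_force: 0.0
```

```bash
python3 plan.py 552.4 166.8 9 3.5566
python3 - <<'E'
from h import *
im=bot.capture("top"); s=bot.capture("side")
A=cv2.resize(im[170:270,200:330],(520,400),interpolation=cv2.INTER_CUBIC); B=cv2.resize(s[190:290,210:340],(520,400),interpolation=cv2.INTER_CUBIC)
cv2.imwrite("pics/over.png",cv2.resize(np.hstack([A,B]),(800,308)))
E
```

```text
t 3.48 twist -0.05 dp [-0.4 -2.2 71.8] pos [551.2 168.6  80.8] rpy [-3.1414e+00  1.4000e-03 -2.7275e+00] F [0.3 1.  0.9] M [ 0.06  0.04 -0.04] w 50.1
```

View pics/over.png

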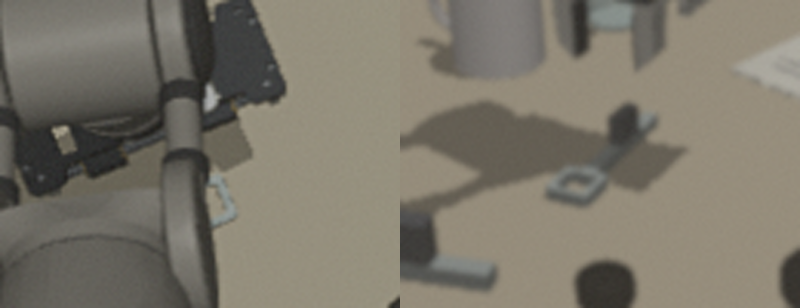

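The side view shows the open fingers above the grip, on either side of it (crop (575,30) and (650,40), grip at (625,125)). I'll correct by 2 mm, go down and close.

Request:
jog_arm:
  dp:
    - [0,-0.002,0.025]
    - [0,0,0.025]
    - [0,0,0.014]
    - [0,0,0.007]
    - [0,0,0]
  twist: [0,0,0,0,0]

```text
time: 4.2
tool_pos: [551.8, 166.4, 9.0]
tcp_rot: [-3.142, 0.0, -2.728]
contact_force: [0.0, 0.3, -0.2]
grip_width: 50.1
finger_force: 0.0
```

Request:
jog_arm:
  dp:
    - [0,0,0]
    - [0,0,0]
    - [0,0,0]
    - [0,0,0]
    - [0,0,0]
    - [0,0,0]
  twist: [0,0,0,0,0,0]
  jaw: 0.0

```text
time: 4.95
tool_pos: [551.7, 166.2, 8.9]
tcp_rot: [-3.142, 0.0, -2.728]
contact_force: [-0.7, -0.2, 1.3]
grip_width: 11.8
finger_force: 30.0
```

```bash
python3 plan.py 552.4 166.8 149 3.5566
```

```text
t 4.95 twist -0.09 dp [  -0.8    0.2 -140.1] pos [551.7 166.2   8.9] rpy [-3.1416e+00  2.0000e-04 -2.7281e+00] F [-0.7 -0.2  1.3] M [ 0.05  0.08 -0.05] w 11.8
```

Request:
jog_arm:
  dp:
    - [0,0,-0.03]
    - [0,0,-0.05]
    - [0,0,-0.05]
    - [0,0,0]
    - [0,0,0]
    - [0,0,0]
  twist: [0,0,0,7.6,7.5,7.5]

```text
time: 5.7
tool_pos: [551.3, 166.2, 138.5]
tcp_rot: [3.142, -0.001, -3.127]
contact_force: [-0.0, -0.3, -1.6]
grip_width: 12.0
finger_force: 30.0
```

```bash
python3 plan.py 554.3 -142 139 3.1626
```

```text
t 5.7 twist -0.36 dp [   3.5 -308.2   -0.5] pos [551.3 166.2 138.5] rpy [ 3.1416e+00 -5.0000e-04 -3.1268e+00] F [-0.  -0.3 -1.6] M [ 0.02  0.01 -0.  ] w 12.0
```

Request:
jog_arm:
  dp:
    - [0.0005,-0.04,0]
    - [0.0005,-0.048,0]
    - [0.0005,-0.048,0]
    - [0.0005,-0.048,0]
    - [0.0005,-0.048,0]
    - [0.0005,-0.046,0]
    - [0.0005,-0.03,0]
    - [0,0,0]
    - [0,0,0]
    - [0,0,0]
  twist: [0,0,0,0,0,0,0,0,0,0]

```text
time: 6.95
tool_pos: [554.0, -140.5, 138.6]
tcp_rot: [3.141, -0.0, -3.121]
contact_force: [0.8, -0.2, -1.4]
grip_width: 11.8
finger_force: 30.0
```

```bash
python3 plan.py 554.3 -142 139 3.1626
python3 - <<'E'
from fit import *
ims={n:bot.capture(n) for n in ("top","side")}
o=bot.get_obs(); w=o["tcp_rot"][2]-np.pi; x,y,z=o["tool_pos"]
k=[x-71.3*np.cos(w),y-71.3*np.sin(w),w]; print(np.round(k,3))
for n in ims:
    p=fit(k,KEY,{n:ims[n]},z=z-8.9,sig=(1.2,.8)); print(n,np.round(p,3))
    st=fit([483,-143,.02],STAND,{n:ims[n]},sig=(1.2,.8)); print(n,"stand",np.round(st,3))
A=cv2.resize(ims["top"][170:280,330:460],(472,400),interpolation=cv2.INTER_CUBIC); B=cv2.resize(ims["side"][220:330,300:430],(472,400),interpolation=cv2.INTER_CUBIC)
cv2.imwrite("pics/hover.png",cv2.resize(np.hstack([A,B]),(800,339)))
E
```

```text
t 6.95 twist -0.03 dp [-0.3 -1.5 -0.4] pos [ 554.  -140.5  138.6] rpy [ 3.1411e+00 -3.0000e-04 -3.1211e+00] F [ 0.8 -0.2 -1.4] M [ 0.   -0.05 -0.  ] w 11.8
[ 482.818 -142.177   -6.263]
top [ 481.249 -141.336   -6.149]
top stand [ 4.92604e+02 -1.46079e+02  9.00000e-02]
side [ 488.295 -135.798   -6.179]
side stand [ 4.82612e+02 -1.46492e+02  4.00000e-02]
```

View pics/hover.png

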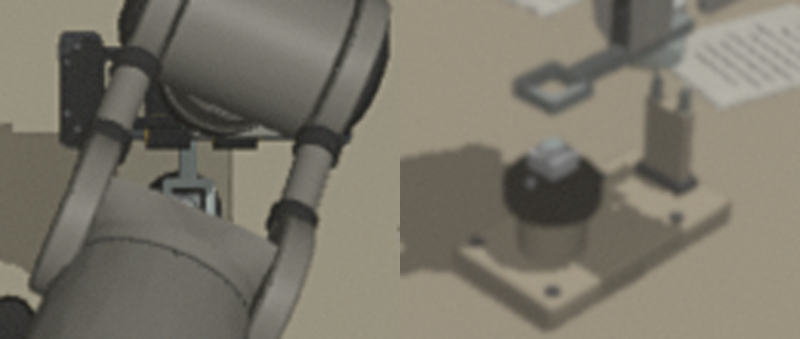

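The side view shows the key head at crop (552,82), above the nose at (553,150), with the pins at (658,90) and (686,92). I'll refit in each view using only the parts that show.

```bash
cat > hov.py <<'E'
from fit import *
oct_=oc[1:-1]
KH=np.vstack([poly(oct_,10,6),poly(rect(-12.2,12.2,-12.2,12.2),10),poly(rect(20,50,-6,6),10,10)[[i for i in range(40) if i%4 in(0,2)]],poly(oct_,0,6)[:0]])
BAR=np.vstack([circ(30,73),poly(rect(-11,11,-11,11),91,8)])
PL=poly(rect(-45,125,-45,45),20,40)
def pins(dx=108):
    z=np.linspace(84,96,8); return np.vstack([np.c_[np.full(8,dx+a),np.full(8,s*12+b),z] for s in(1,-1) for a,b in((2.7,-2.7),(-2.7,2.7))])
E
python3 - <<'E'
from hov import *
ims={n:bot.capture(n) for n in ("top","side")}
o=bot.get_obs(); w=(o["tcp_rot"][2]-np.pi)%(2*np.pi)-2*np.pi*(o["tcp_rot"][2]-np.pi<-9); w=(w+np.pi)%(2*np.pi)-np.pi; x,y,z=o["tool_pos"]
k=[x-71.3*np.cos(w),y-71.3*np.sin(w),w]; print("arm says",np.round(k,3),z-8.9)
for n in ("side","top"):
    p=fit(k,KH,{n:ims[n]},z=z-8.9,sig=(.8,)); print(n,"key",np.round(p,3))
    if n=="side":
        b=fit([482.5,-146.4,.02],BAR,{n:ims[n]},sig=(.8,)); print("barrel",np.round(b,3))
        s=fit([482.5,-146.4,.03],np.vstack([PL,pins(),circ(30,73)]),{n:ims[n]},sig=(.8,)); print("stand",np.round(s,3))
c=cv2.resize(ims["side"][225:325,315:425],None,fx=6,fy=6,interpolation=cv2.INTER_CUBIC)
p=fit(k,KH,{"side":ims["side"]},z=z-8.9,sig=(.8,))
for M,q,col in((KH,[*p,z-8.9],(0,0,255)),(BAR,b,(0,255,0)),(np.vstack([PL,pins()]),s,(255,0,0))):
    for u in proj("side",world(q,M)): cv2.circle(c,tuple(np.round((u-[315,225]+.5)*6).astype(int)),1,col,-1)
cv2.imwrite("pics/hov2.png",c)
E
```

```text
arm says [ 4.82834e+02 -1.42461e+02  2.00000e-02] 129.88236091891375
side key [ 4.85024e+02 -1.39809e+02 -4.10000e-02]
barrel [ 4.82105e+02 -1.46951e+02  3.00000e-03]
stand [ 4.82545e+02 -1.46124e+02  3.80000e-02]
top key [ 4.87740e+02 -1.40763e+02  1.17000e-01]
```

View pics/hov2.png

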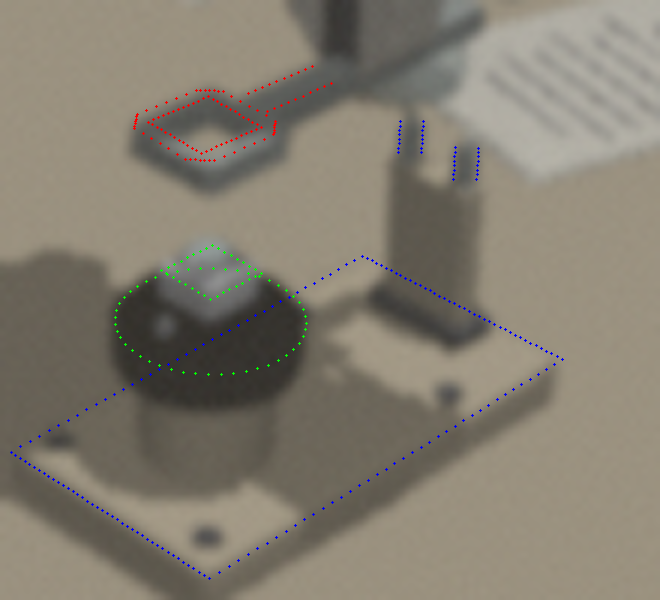

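The overlay is good to about 1 px. The side view suggests the key could be tilted head-up, so I'll check the tilt over the long baseline from head to tail end.

Run:
```python
from hov import *
k=[482.83,-142.46,.02]; T=np.array([[0,0,10],[121,6,10],[121,-6,10],[-18,12,10],[-12,18,10],[-12,-18,10],[-18,-12,10],[12,-18,10],[18,-12,10],[18,-12,0],[-12,-18,0]],float)
for pit in (0,.05):
    M=T.copy(); M[:,2]-=(M[:,0]-71)*pit
    print(pit,((proj("side",world([*k,129.9],M))-[315,225]+.5)*6).round(0).tolist())
# tilt-free fit in side view: z and pitch free, x,y,yaw from arm + common image shift
im=bot.capture("side"); G=gm(im,.8)
M0=np.vstack([poly(oct_,10,6),poly(rect(-12.2,12.2,-12.2,12.2),10),poly(rect(20,55,-6,6),10,12)[1::2],poly(rect(98,121,-6,6),10,10)])
def f(q):
    M=M0.copy(); M[:,2]-=(M[:,0]-71)*q[2]/100
    return -map_coordinates(G,(proj("side",world([*k[:2],.02+q[3]/100,129.9],M))+q[:2])[:,::-1].T,order=1).mean()
for s in ([0,0,0,0],[0,0,5,0],[0,-1,3,2],[0,1,-3,0]):
    s=np.array(s,float); r=minimize(f,s,method="Nelder-Mead",options=dict(initial_simplex=[s]+[s+2*e for e in np.eye(4)])); print(r.x.round(2),round(r.fun,2))
# pure vertical-offset check for barrel, pose from top
b=[483.3,-142.7,.02]; GB=lambda q:-map_coordinates(G,(proj("side",world(b,np.vstack([BAR,PL])))+q)[:,::-1].T,order=1).mean()
r=minimize(GB,[0,0],method="Nelder-Mead",options=dict(initial_simplex=[[0,0],[2,0],[0,2]])); print("barrel px shift",r.x.round(2),round(r.fun,2))
cv2.imwrite("pics/side_raw.png",cv2.resize(im[225:300,315:415],(800,600),interpolation=cv2.INTER_CUBIC))
```

```text
0 [[205.0, 130.0], [456.0, -4.0], [483.0, 9.0], [135.0, 136.0], [136.0, 122.0], [219.0, 166.0], [191.0, 165.0], [275.0, 138.0], [275.0, 124.0], [274.0, 152.0], [218.0, 194.0]]
0.05 [[205.0, 120.0], [455.0, 3.0], [483.0, 15.0], [135.0, 123.0], [136.0, 110.0], [219.0, 154.0], [191.0, 153.0], [276.0, 130.0], [275.0, 116.0], [274.0, 145.0], [219.0, 183.0]]
[ 4.7  -1.15  3.72 -6.11] -213.38
[ 4.48 -2.17  0.83 -0.97] -208.52
[ 5.72 -2.09  2.89  1.1 ] -205.86
[ 0.83  4.5  -3.97 -0.92] -254.27
barrel px shift [1.07 0.99] -192.97
```

View pics/side_raw.png

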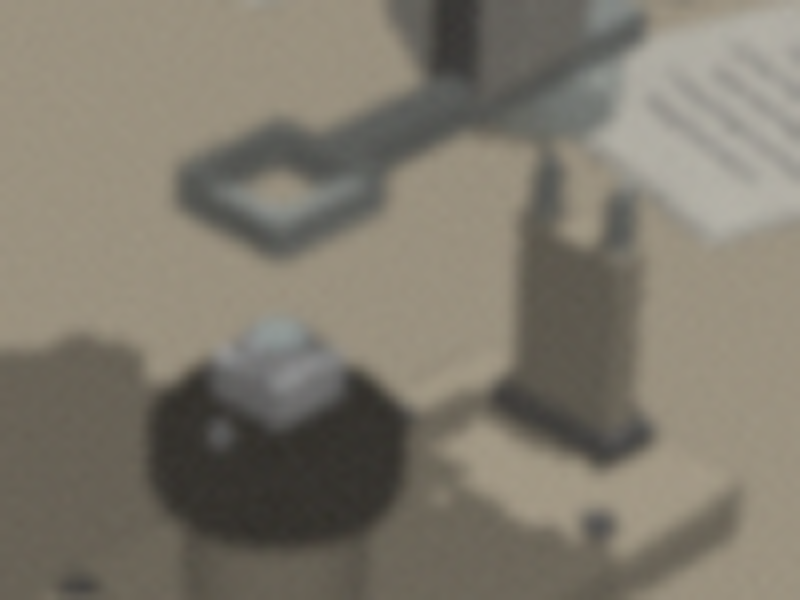

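Run:
```python
from hov import *
from scipy.optimize import least_squares
px=lambda a,o: (a+.5)/8-.5+o
U=lambda a:px(a,315); V=lambda a:px(a,225)
C=lambda r,z: circ(r,z)
def res(q,prt=False):
    P=lambda M: proj("side",world([q[0],q[1],.02],np.atleast_2d(np.array(M,float))))
    r=[P(C(30,66))[:,0].min()-U(148),P(C(30,66))[:,0].max()-U(408),P(C(30,56))[:,1].max()-V(543),
       P([-11,-11,91])[0,1]-V(395),P([-11,-11,80])[0,1]-V(428),P([-11,-11,85])[0,0]-U(279),P([-11,11,85])[0,0]-U(212),P([11,-11,85])[0,0]-U(345),
       P(C(8,96))[:,1].min()-V(318)]
    return np.array(r)
r=least_squares(res,[483,-143]); print("barrel side",r.x.round(1),r.fun.round(2)); print("at top pose",res([483.3,-142.7]).round(2))
def rk(q):
    P=lambda M: proj("side",world([q[0],q[1],.02,129.9],np.atleast_2d(np.array(M,float))))
    O=np.vstack([poly(oct_,0,4),poly(oct_,10,4)]); A=P(O)
    return np.array([A[:,0].min()-U(178),A[:,1].max()-V(258),A[:,1].min()-V(116),P([[121,-6,5]])[0,0]-U(646)])
r=least_squares(rk,[483,-142]); print("key side",r.x.round(1),r.fun.round(2)); print("at arm",rk([482.83,-142.46]).round(2))
def rp(q):
    P=lambda M: proj("side",world([q[0],q[1],.02],np.array(M,float)))
    A=P([[108,12,98],[108,-12,98],[108,12,88],[108,-12,88]])
    return np.r_[A[:2,1]-[V(150),V(182)],A[2:,0]-[U(548),U(622)]]
r=least_squares(rp,[483,-143]); print("pins side",r.x.round(1),r.fun.round(2))
```

```text
barrel side [ 484.4 -143.9] [ 0.42 -0.45  0.79 -0.72  0.1  -0.07  0.08  0.02 -0.19]
at top pose [-0.43 -1.31  0.73 -0.77  0.05 -0.95 -0.78 -0.84 -0.24]
key side [ 484.6 -140.9] [ 0.35 -0.57  0.7  -0.37]
at arm [ 0.2   0.1   1.31 -0.39]
pins side [ 484.9 -142.6] [-0.21  0.21  0.11 -0.1 ]
```

By side view the barrel is near (484,-144), and key and arm readings agree to about 1–2 mm, which is inside the nose's lead-in. I'll nudge the key, then descend by feel.

Request:
jog_arm:
  dp:
    - [-0.0007,-0.0011,0.012]
    - [0,0,0.015]
    - [0,0,0.006]
    - [0,0,0]
    - [0,0,0]
  twist: [-0.2,0,0,0,0]

```text
time: 7.82
tool_pos: [555.0, -143.0, 105.9]
tcp_rot: [-3.141, 0.0, -3.119]
contact_force: [0.5, 0.1, -1.7]
grip_width: 11.7
finger_force: 30.0
```

Request:
jog_arm:
  dp:
    - [0,0,0.002]
    - [0,0,0.002]
    - [0,0,0.001]
    - [0,0,0]
  twist: [0,0,0,0]

```text
time: 8.32
tool_pos: [554.7, -142.8, 100.6]
tcp_rot: [3.141, -0.0, -3.119]
contact_force: [0.4, -0.3, -1.3]
grip_width: 12.1
finger_force: 30.0
```

```bash
python3 plan.py 554.8 -141.8 89 3.1666
```

```text
t 8.32 twist -0.14 dp [-0.1  1.  11.6] pos [ 554.7 -142.8  100.6] rpy [ 3.1415e+00 -1.0000e-04 -3.1190e+00] F [ 0.4 -0.3 -1.3] M [ 0.03  0.07 -0.01] w 12.1
```

Request:
jog_arm:
  dp:
    - [0,0.0005,0.001]
    - [0,0,0.001]
    - [0,0,0.001]
    - [0,0,0]
  twist: [0,0,0,0]

```text
time: 8.82
tool_pos: [555.1, -142.5, 98.1]
tcp_rot: [-3.141, 0.001, -3.119]
contact_force: [1.2, 0.1, 2.8]
grip_width: 12.0
finger_force: 30.0
```

```bash
python3 plan.py 554.8 -141.8 89 3.1666
python3 - <<'E'
from h import *
for i in range(4):
    bot.capture("side"); o=bot.get_obs(); print(o["tool_pos"].round(2),o["contact_force"].round(2),o["moment"].round(3))
E
```

```text
t 8.82 twist -0.14 dp [0.3 0.7 9.1] pos [ 555.1 -142.5   98.1] rpy [-3.1412e+00  1.1000e-03 -3.1190e+00] F [1.2 0.1 2.8] M [0.06 0.24 0.02] w 12.0
[ 555.11 -142.47   98.1 ] [ 2.1  -0.26  2.52] [-0.003  0.198  0.03 ]
[ 555.08 -142.46   98.05] [ 0.44 -0.52  3.46] [0.001 0.157 0.021]
[ 555.06 -142.45   98.01] [ 1.39 -0.4   3.08] [-0.011  0.117  0.008]
[ 555.05 -142.45   97.98] [ 1.12 -0.04  3.69] [-0.016  0.202 -0.002]
```

Light contact at the head (about 4.7 N up, slight +x). I'll try a small +x shift.

Request:
jog_arm:
  dp:
    - [-0.0008,0,0]
    - [0,0,0.0005]
    - [0,0,0]
  twist: [0,0,0]

```text
time: 9.4
tool_pos: [555.4, -142.3, 97.1]
tcp_rot: [3.141, -0.0, -3.119]
contact_force: [0.0, -1.8, 3.2]
grip_width: 11.7
finger_force: 30.0
```

```bash
cat > rd.py <<'E'
from h import *
L=[]
for i in range(5):
    bot.capture("side"); o=bot.get_obs(); L.append(np.r_[o["tool_pos"],o["contact_force"],o["moment"]*1000,np.degrees(o["tcp_rot"][2])])
print(round(o["time"],2),np.mean(L,0).round(2))
E
python3 rd.py
```

```text
9.65 [ 5.5544e+02 -1.4232e+02  9.7120e+01  2.7000e-01 -6.4000e-01  2.6800e+00
 -5.3990e+01  3.5245e+02  4.7900e+01 -1.7871e+02]
```

Request:
jog_arm:
  dp:
    - [-0.0003,-0.0008,0]
    - [0,0,0.0005]
    - [0,0,0]
  twist: [0,0,0]

```text
time: 10.02
tool_pos: [555.7, -142.9, 96.6]
tcp_rot: [3.141, -0.0, -3.119]
contact_force: [-1.0, 1.3, 3.5]
grip_width: 11.9
finger_force: 30.0
```

```bash
python3 rd.py
```

```text
10.28 [ 555.67 -142.93   96.59   -1.15    1.57    3.02  275.33  509.88 -129.3
 -178.71]
```

Lateral forces now sit either side of centre, but the steady 4.5 N could also be the key tilting in the jaws. I'll look.

Run:
```python
from hov import *
im=bot.capture("side"); c=cv2.resize(im[225:300,315:415],(800,600),interpolation=cv2.INTER_CUBIC)
O=bot.get_obs(); w=O["tcp_rot"][2]+np.pi; x,y,z=O["tool_pos"]; k=[x-71.3*np.cos(w),y-71.3*np.sin(w),w]; print(np.round(k,3),z-8.9)
M=np.vstack([poly(oct_,10,3),poly(oct_,0,3),poly(rect(18,121,-6,6),10,10)])
for u in proj("side",world([*k,z-8.9],M)): cv2.circle(c,tuple(np.round((u-[315,225]+.5)*8).astype(int)),1,(0,0,255),-1)
cv2.imwrite("pics/seat1.png",c)
```

```text
[ 4.84407e+02 -1.44572e+02  2.30000e-02] 87.70349465735418
```

View pics/seat1.png

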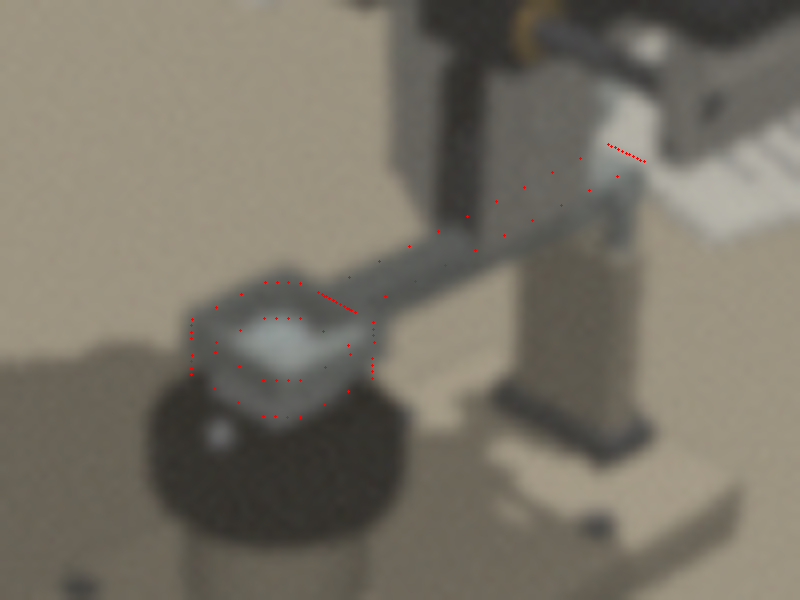

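The picture shows the head riding about 3–4 mm high on the square's top (head's top corner at (283,265) against a predicted (283,283)), so the key has tilted slightly in the pads. It is also slightly right of the barrel. I'll search in small lateral steps.

Request:
jog_arm:
  dp:
    - [0.0003,0.0003,0]
    - [0.0003,0.0003,0]
    - [0,0,0]
  twist: [0,0,0]

```text
time: 10.7
tool_pos: [555.5, -142.7, 96.8]
tcp_rot: [-3.141, 0.001, -3.119]
contact_force: [0.4, 0.2, 2.2]
grip_width: 12.0
finger_force: 30.0
```

```bash
python3 rd.py
```

```text
10.95 [ 5.5550e+02 -1.4266e+02  9.6800e+01  7.7000e-01  4.8000e-01  1.9300e+00
  8.0520e+01  1.3160e+02 -1.1000e+01 -1.7871e+02]
```

Request:
jog_arm:
  dp:
    - [0.0004,0.0004,0]
    - [0,0,0]
  twist: [0,0]

```text
time: 11.2
tool_pos: [554.4, -142.0, 96.3]
tcp_rot: [3.141, -0.001, -3.119]
contact_force: [-0.1, -0.2, -1.8]
grip_width: 11.7
finger_force: 30.0
```

```bash
python3 rd.py
```

```text
11.45 [ 5.5446e+02 -1.4201e+02  9.6310e+01 -4.5000e-01  2.2000e-01 -1.4600e+00
  5.1980e+01  9.4000e+00  8.5400e+00 -1.7871e+02]
```

Vertical contact is gone, so the head has dropped free. I'll go on down.

Request:
jog_arm:
  dp:
    - [0,0,0.0015]
    - [0,0,0.0015]
    - [0,0,0]
  twist: [0,0,0]

```text
time: 11.82
tool_pos: [554.7, -142.1, 93.5]
tcp_rot: [3.141, -0.0, -3.119]
contact_force: [0.4, 1.0, -1.8]
grip_width: 11.7
finger_force: 30.0
```

```bash
python3 rd.py
```

```text
12.07 [ 5.5477e+02 -1.4212e+02  9.3660e+01 -3.6000e-01  5.0000e-02 -1.2800e+00
  2.5940e+01  3.2620e+01  9.7600e+00 -1.7871e+02]
```

Request:
jog_arm:
  dp:
    - [0,0,0.0015]
    - [0,0,0.0015]
    - [0,0,0]
  twist: [0,0,0]

```text
time: 12.45
tool_pos: [554.7, -142.1, 90.5]
tcp_rot: [3.141, -0.0, -3.119]
contact_force: [-0.5, -0.7, -1.9]
grip_width: 11.9
finger_force: 30.0
```

```bash
python3 rd.py
```

```text
12.7 [ 5.5473e+02 -1.4209e+02  9.0600e+01 -9.2000e-01  1.5000e-01 -1.4800e+00
  3.4110e+01  1.2189e+02  9.0000e+00 -1.7871e+02]
```

Request:
jog_arm:
  dp:
    - [0,0,0.001]
    - [0,0,0.001]
    - [0,0,0]
  twist: [0,0,0]

```text
time: 13.08
tool_pos: [554.7, -142.2, 89.7]
tcp_rot: [-3.141, 0.0, -3.119]
contact_force: [-5.7, 1.3, 7.0]
grip_width: 12.2
finger_force: 30.0
```

```bash
python3 rd.py
```

```text
13.32 [ 554.68 -142.19   89.74   -5.25    0.97    7.25  206.82  559.95   43.56
 -178.7 ]
```

Tail is on the rest and the head is still slightly high. I'll let go and let it settle.

Request:
jog_arm:
  dp:
    - [0,0,0]
    - [0,0,0]
    - [0,0,0]
    - [0,0,0]
  twist: [0,0,0,0]
  jaw: 0.03

```text
time: 13.82
tool_pos: [554.9, -142.1, 88.6]
tcp_rot: [3.141, 0.0, -3.119]
contact_force: [0.4, 1.1, 0.5]
grip_width: 29.8
finger_force: 0.0
```

Request:
jog_arm:
  dp:
    - [0,0,-0.03]
    - [0,0,-0.05]
    - [0,0,-0.05]
    - [0,0,-0.02]
    - [0,0,0]
  twist: [0,0,0,0,0]

```text
time: 14.45
tool_pos: [555.5, -142.4, 240.2]
tcp_rot: [-3.14, 0.003, -3.119]
contact_force: [0.4, -0.4, -0.1]
grip_width: 29.9
finger_force: 0.0
```

```bash
python3 rd.py
python3 - <<'E'
from hov import *
im=bot.capture("side"); tp=bot.capture("top"); c=cv2.resize(im[225:300,315:415],(800,600),interpolation=cv2.INTER_CUBIC)
G={"side":gm(im,.8)}
k=[483.6,-143.6,.023]
M=np.vstack([poly(oct_,10,3),poly(oct_,0,3),poly(rect(18,121,-6,6),10,10),poly(rect(60,90,-6,6),34,4)])
for u in proj("side",world([*k,80],M)): cv2.circle(c,tuple(np.round((u-[315,225]+.5)*8).astype(int)),1,(0,0,255),-1)
cv2.imwrite("pics/rel.png",c)
E
```

```text
14.7 [ 5.5435e+02 -1.4195e+02  2.3745e+02 -5.0000e-01  6.0000e-02 -1.6000e-01
  3.3510e+01  5.6300e+00 -2.0300e+00 -1.7871e+02]
```

View pics/rel.png

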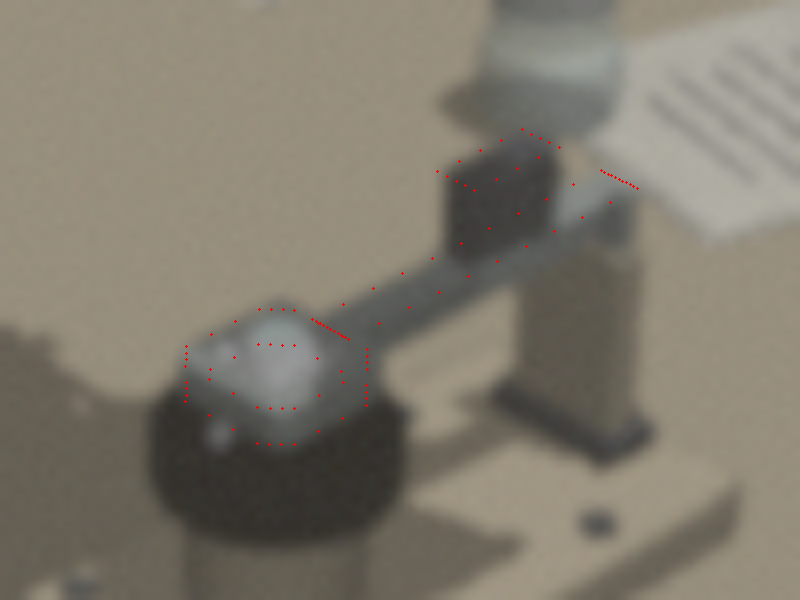

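The key looks seated: its underside corner is at (285,448) against a predicted 445, and the tail runs left of the near pin at (622,215). I'll check by pressing lightly on the grip's top with shut fingers, which should touch at z = 114.

Request:
jog_arm:
  dp:
    - [0.006,0,0.03]
    - [0,0,0.04]
    - [0,0,0.03]
    - [0,0,0.017]
    - [0,0,0]
    - [0,0,0]
  twist: [0,0,0,0,0,0]
  jaw: 0.0

```text
time: 15.55
tool_pos: [549.2, -142.4, 122.3]
tcp_rot: [-3.141, 0.001, -3.119]
contact_force: [-0.2, -1.2, 0.8]
grip_width: 0.4
finger_force: 0.0
```

Request:
jog_arm:
  dp:
    - [0,0,0.002]
    - [0,0,0.002]
    - [0,0,0.001]
    - [0,0,0]
  twist: [0,0,0,0]

```text
time: 16.05
tool_pos: [548.8, -142.3, 116.7]
tcp_rot: [3.142, 0.0, -3.119]
contact_force: [-0.2, 0.2, 0.0]
grip_width: 0.3
finger_force: 0.0
```

```bash
python3 rd.py
```

```text
16.3 [ 5.4885e+02 -1.4228e+02  1.1676e+02 -4.6000e-01 -2.7000e-01  4.6000e-01
  2.0370e+01  1.4280e+01  1.5510e+01 -1.7871e+02]
```

Request:
jog_arm:
  dp:
    - [0,0,0.001]
    - [0,0,0.001]
    - [0,0,0.0005]
    - [0,0,0]
  twist: [0,0,0,0]

```text
time: 16.8
tool_pos: [548.8, -142.3, 114.3]
tcp_rot: [3.142, 0.0, -3.119]
contact_force: [-0.6, -0.1, 1.6]
grip_width: 0.6
finger_force: 0.7
```

```bash
python3 rd.py
```

```text
17.05 [ 5.4879e+02 -1.4226e+02  1.1429e+02 -3.8000e-01  5.8000e-01  1.7300e+00
  7.3170e+01  1.6789e+02 -1.1310e+01 -1.7871e+02]
```

Request:
jog_arm:
  dp:
    - [0,0,0.0005]
    - [0,0,0.0005]
    - [0,0,0]
  twist: [0,0,0]

```text
time: 17.42
tool_pos: [548.9, -142.3, 114.2]
tcp_rot: [-3.141, 0.001, -3.119]
contact_force: [-3.8, 0.7, 8.3]
grip_width: 0.8
finger_force: 4.4
```

```bash
python3 rd.py
```

```text
17.68 [ 548.85 -142.3   114.19   -3.72    0.61    8.23  213.54  597.99  -14.1
 -178.7 ]
```

Firm contact at 114.2 mm with 8 N, so the key is right down. Next I'll rise, move over the ring and pre-turn counter-clockwise so one grip covers the whole tightening.

Request:
jog_arm:
  dp:
    - [0,0,-0.02]
    - [0,0,-0.05]
    - [0,0,-0.03]
    - [0,0,0]
    - [0,0,0]
    - [0,0,0]
    - [0,0,0]
    - [0,0,0]
    - [0,0,0]
  twist: [0,0,0,-9.8,-9.8,-9.8,-9.8,-9.6,0]
  jaw: 0.082

```text
time: 18.8
tool_pos: [548.9, -142.3, 213.0]
tcp_rot: [3.141, 0.0, -2.269]
contact_force: [-0.6, -0.5, 0.0]
grip_width: 80.9
finger_force: 0.0
```

```bash
python3 plan.py 483.5 -143.7 54 4.013; python3 -c "
from h import *
print(bot.get_obs()['joint_positions'].round(3))"
```

```text
t 18.8 twist 0.08 dp [ 43.2  49.1 159. ] pos [ 548.9 -142.3  213. ] rpy [ 3.1414e+00  1.0000e-04 -2.2689e+00] F [-0.6 -0.5  0. ] M [0.1  0.03 0.01] w 80.9
[-0.389  0.43   1.428  0.     1.284 -2.832]
```

Request:
jog_arm:
  dp:
    - [0.0216,0.0246,0]
    - [0.0216,0.0246,0]
    - [0,0,0.03]
    - [0,0,0.04]
    - [0,0,0.02]
    - [0,0,0]
    - [0,0,0]
  twist: [0,0,0,0,0,0,0]

```text
time: 19.68
tool_pos: [484.0, -144.1, 124.0]
tcp_rot: [-3.14, 0.0, -2.269]
contact_force: [0.0, -0.4, 0.6]
grip_width: 82.3
finger_force: 0.0
```

```bash
python3 plan.py 483.5 -143.7 54 4.013
```

```text
t 19.68 twist 0.08 dp [-0.   0.7 70. ] pos [ 484.  -144.1  124. ] rpy [-3.1402e+00  5.0000e-04 -2.2689e+00] F [ 0.  -0.4  0.6] M [0.07 0.15 0.01] w 82.3
```

Request:
jog_arm:
  dp:
    - [0,0.0005,0.02]
    - [0,0,0.02]
    - [0,0,0.015]
    - [0,0,0.01]
    - [0,0,0.005]
    - [0,0,0]
    - [0,0,0]
  twist: [0,0,0,0,0,0,0]

```text
time: 20.55
tool_pos: [483.3, -143.7, 53.7]
tcp_rot: [-3.141, 0.0, -2.267]
contact_force: [-0.1, 0.5, -0.8]
grip_width: 81.9
finger_force: 0.0
```

```bash
python3 rd.py
python3 - <<'E'
from h import *
im=bot.capture("side")
cv2.imwrite("pics/ring.png",cv2.resize(im[215:305,305:425],(800,600),interpolation=cv2.INTER_CUBIC))
E
```

```text
20.8 [ 4.8322e+02 -1.4361e+02  5.3560e+01  2.6000e-01  6.0000e-02 -2.5000e-01
  7.3660e+01  8.0530e+01  2.1440e+01 -1.2991e+02]
```

View pics/ring.png

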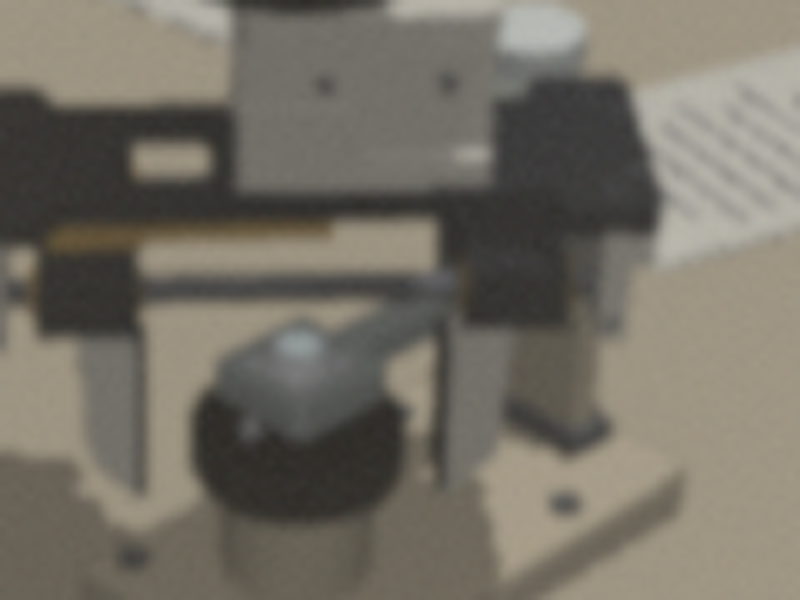

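Fingers straddle the ring at (110,440) and (470,430) in the crop, clear of the key, with no force. I'll close.

Request:
jog_arm:
  dp:
    - [0,0,0]
    - [0,0,0]
    - [0,0,0]
    - [0,0,0]
  twist: [0,0,0,0]
  jaw: 0.05

```text
time: 21.35
tool_pos: [484.4, -144.6, 53.4]
tcp_rot: [-3.138, 0.001, -2.267]
contact_force: [4.5, -4.5, -3.4]
grip_width: 59.2
finger_force: 30.0
```

```bash
python3 rd.py
```

```text
21.6 [ 484.35 -144.58   53.4     4.06   -3.87   -3.26 -342.13 -339.79  -38.39
 -129.92]
```

Request:
jog_arm:
  dp:
    - [0,-0.0015,0]
    - [0,0,0]
    - [0,0,0]
  twist: [0,0,0]

```text
time: 21.98
tool_pos: [484.5, -144.7, 53.3]
tcp_rot: [-3.141, 0.0, -2.267]
contact_force: [2.4, -2.5, -0.3]
grip_width: 59.2
finger_force: 30.0
```

```bash
python3 rd.py
```

```text
22.23 [ 4.8445e+02 -1.4467e+02  5.3340e+01  2.5400e+00 -2.3900e+00  5.0000e-02
 -1.3418e+02 -1.1191e+02 -3.5370e+01 -1.2991e+02]
```

Request:
jog_arm:
  dp:
    - [0,0,0]
    - [0,0,0]
    - [0,0,0]
    - [0,0,0]
    - [0,0,0]
  twist: [2.5,2.5,2.5,2.5,2.5]

```text
time: 22.85
tool_pos: [484.2, -144.5, 53.3]
tcp_rot: [-3.141, 0.0, -2.486]
contact_force: [2.2, -1.9, 1.3]
grip_width: 59.5
finger_force: 30.0
```

```bash
python3 rd.py
```

```text
23.1 [ 484.27 -144.47   53.33    2.07   -1.67    1.91  -31.63 -149.74   -1.09
 -142.41]
```

Request:
jog_arm:
  dp:
    - [0,0,0]
    - [0,0,0]
    - [0,0,0]
  twist: [2.5,2.5,2.5]

```text
time: 23.48
tool_pos: [484.2, -144.4, 53.3]
tcp_rot: [3.142, 0.0, -2.617]
contact_force: [2.6, -0.8, 2.4]
grip_width: 59.6
finger_force: 30.0
```

```bash
cat > m.py <<'E'
from h import *
o=bot.get_obs(); print(o["time"],"moving M",o["moment"].round(3),"F",o["contact_force"].round(1),"yaw",np.degrees(o["tcp_rot"][2]).round(2),"dq6",round(float(o["dq"][5]),3),"tau6",round(float(o["tau"][5]),3))
L=[]
for i in range(3): bot.capture("side"); o=bot.get_obs(); L.append(o["moment"][2])
print("held Mz",np.round(L,3),"tau6",round(float(o["tau"][5]),3),"yaw",np.degrees(o["tcp_rot"][2]).round(2))
E
python3 m.py
```

```text
23.475 moving M [ 0.079 -0.179  0.109] F [ 2.6 -0.8  2.4] yaw -149.93 dq6 0.348 tau6 -0.322
held Mz [ 0.024 -0.034  0.003] tau6 0.117 yaw -149.85
```

Drag is felt while it turns (about 0.11–0.14 N m) and zero when held, so it is still running down. I'll continue.

Request:
jog_arm:
  dp:
    - [0,0,0]
    - [0,0,0]
    - [0,0,0]
  twist: [2.5,2.5,2.5]

```text
time: 24.0
tool_pos: [484.1, -144.2, 53.3]
tcp_rot: [3.141, 0.0, -2.747]
contact_force: [2.1, -0.2, 3.8]
grip_width: 59.5
finger_force: 30.0
```

```bash
python3 m.py
```

```text
24.0 moving M [ 0.355 -0.159  0.123] F [ 2.1 -0.2  3.8] yaw -157.4 dq6 0.347 tau6 -0.32
held Mz [-0.003 -0.007 -0.057] tau6 0.118 yaw -157.33
```

Request:
jog_arm:
  dp:
    - [0,0,0]
    - [0,0,0]
    - [0,0,0]
  twist: [2,2,2]

```text
time: 24.52
tool_pos: [484.1, -144.1, 53.3]
tcp_rot: [3.141, 0.0, -2.854]
contact_force: [2.1, 2.9, 4.9]
grip_width: 59.0
finger_force: 30.0
```

```bash
python3 m.py
```

```text
24.525 moving M [ 0.809 -0.166  0.086] F [2.1 2.9 4.9] yaw -163.53 dq6 0.278 tau6 -0.229
held Mz [ 0.023  0.009 -0.022] tau6 0.079 yaw -163.49
```

Drag is still only about 0.1 N m, but side loads are building from the grip (Mx 0.8 N m). I'll regrip to relieve them.

Request:
jog_arm:
  dp:
    - [0,0,0]
    - [0,0,0]
    - [0,0,0]
  twist: [0,0,0]
  jaw: 0.068

```text
time: 25.05
tool_pos: [483.7, -144.5, 52.9]
tcp_rot: [3.141, -0.001, -2.852]
contact_force: [0.4, -0.1, 0.2]
grip_width: 67.9
finger_force: 0.0
```

```bash
python3 rd.py
```

```text
25.3 [ 4.8398e+02 -1.4448e+02  5.3050e+01 -1.3000e-01 -1.8000e-01  2.1000e-01
  6.3470e+01  4.4540e+01 -2.5170e+01 -1.6342e+02]
```

Request:
jog_arm:
  dp:
    - [0,0,0]
    - [0,0,0]
    - [0,0,0]
  twist: [0,0,0]
  jaw: 0.05

```text
time: 25.68
tool_pos: [484.1, -144.3, 53.2]
tcp_rot: [3.141, 0.0, -2.852]
contact_force: [-0.0, 0.6, 1.8]
grip_width: 59.3
finger_force: 30.0
```

```bash
python3 rd.py
```

```text
25.93 [ 4.8407e+02 -1.4431e+02  5.3210e+01 -4.3000e-01  1.6200e+00  1.1800e+00
  3.3333e+02  8.9370e+01 -1.4080e+01 -1.6341e+02]
```

Relieved. I'll keep turning in short calls.

Request:
jog_arm:
  dp:
    - [0,0,0]
    - [0,0,0]
    - [0,0,0]
  twist: [2,2,2]

```text
time: 26.3
tool_pos: [484.0, -144.2, 53.2]
tcp_rot: [3.141, -0.0, -2.959]
contact_force: [-1.0, 4.2, 2.7]
grip_width: 59.4
finger_force: 30.0
```

```bash
python3 m.py
```

```text
26.3 moving M [0.672 0.148 0.15 ] F [-1.   4.2  2.7] yaw -169.55 dq6 0.278 tau6 -0.221
held Mz [-0.048 -0.001  0.047] tau6 0.117 yaw -169.44
```

Request:
jog_arm:
  dp:
    - [0,0,0]
    - [0,0,0]
  twist: [2,2]

```text
time: 26.7
tool_pos: [484.0, -144.2, 53.2]
tcp_rot: [3.141, -0.0, -3.029]
contact_force: [-0.1, 5.8, 2.7]
grip_width: 59.4
finger_force: 30.0
```

```bash
python3 m.py
```

```text
26.7 moving M [0.984 0.106 0.192] F [-0.1  5.8  2.7] yaw -173.54 dq6 0.277 tau6 -0.227
held Mz [0.086 0.006 0.046] tau6 0.083 yaw -173.5
```

Request:
jog_arm:
  dp:
    - [0,0.001,0]
    - [0,0.001,0]
    - [0,0,0]
  twist: [2,2,2]

```text
time: 27.22
tool_pos: [484.1, -143.6, 53.2]
tcp_rot: [-3.14, 0.0, -3.134]
contact_force: [-2.4, -4.6, 0.0]
grip_width: 59.5
finger_force: 30.0
```

```bash
python3 m.py
```

```text
27.225 moving M [-0.937  0.335  0.15 ] F [-2.4 -4.6  0. ] yaw -179.55 dq6 0.274 tau6 -0.22
held Mz [0.077 0.038 0.036] tau6 0.071 yaw -179.51
```

Request:
jog_arm:
  dp:
    - [0,0,0]
    - [0,0,0]
  twist: [2,2]

```text
time: 27.62
tool_pos: [484.1, -143.5, 53.3]
tcp_rot: [-3.14, 0.001, 3.08]
contact_force: [-1.1, -5.2, -0.9]
grip_width: 59.2
finger_force: 30.0
```

```bash
python3 m.py
```

```text
27.625 moving M [-1.001  0.342  0.162] F [-1.1 -5.2 -0.9] yaw 176.44 dq6 0.276 tau6 -0.237
held Mz [-0.014  0.077  0.027] tau6 0.067 yaw 176.49
```

Request:
jog_arm:
  dp:
    - [0,-0.001,0]
    - [0,0,0]
  twist: [2,2]

```text
time: 28.02
tool_pos: [484.0, -143.6, 53.2]
tcp_rot: [3.142, 0.0, 3.009]
contact_force: [-0.6, -1.4, 0.8]
grip_width: 59.0
finger_force: 30.0
```

```bash
python3 m.py
```

```text
28.025 moving M [-0.294  0.122  0.167] F [-0.6 -1.4  0.8] yaw 172.42 dq6 0.276 tau6 -0.243
held Mz [ 0.02   0.003 -0.036] tau6 0.108 yaw 172.56
```

Request:
jog_arm:
  dp:
    - [0,0,0]
    - [0,0,0]
  twist: [2,2]

```text
time: 28.42
tool_pos: [484.0, -143.5, 53.2]
tcp_rot: [3.142, 0.0, 2.94]
contact_force: [-0.4, -1.7, 1.0]
grip_width: 59.5
finger_force: 30.0
```

```bash
python3 m.py
```

```text
28.425 moving M [-0.282  0.055  0.189] F [-0.4 -1.7  1. ] yaw 168.45 dq6 0.278 tau6 -0.242
held Mz [-0.022 -0.011 -0.009] tau6 0.107 yaw 168.57
```

Request:
jog_arm:
  dp:
    - [0,0,0]
    - [0,0,0]
  twist: [2,2]

```text
time: 28.82
tool_pos: [484.0, -143.4, 53.2]
tcp_rot: [3.141, 0.0, 2.871]
contact_force: [0.4, 1.3, 0.2]
grip_width: 59.3
finger_force: 30.0
```

```bash
python3 m.py
```

```text
28.825 moving M [-0.095 -0.053  0.381] F [0.4 1.3 0.2] yaw 164.48 dq6 0.279 tau6 -0.004
held Mz [0.308 0.199 0.182] tau6 0.308 yaw 164.58
```

Request:
jog_arm:
  dp:
    - [0,0,0]
    - [0,0,0]
  twist: [2,2]

```text
time: 29.22
tool_pos: [484.0, -143.3, 53.2]
tcp_rot: [3.141, 0.0, 2.801]
contact_force: [1.8, 0.6, 0.3]
grip_width: 59.6
finger_force: 30.0
```

```bash
python3 m.py
```

```text
29.225 moving M [ 0.163 -0.27   0.471] F [1.8 0.6 0.3] yaw 160.47 dq6 0.279 tau6 0.121
held Mz [0.346 0.348 0.348] tau6 0.423 yaw 160.57
```

Seat met: torque is 0.38, then 0.47–0.50 N m, about 0.1 rad past the seat. I'll add one more degree for margin.

Request:
jog_arm:
  dp:
    - [0,0,0]
  twist: [1]

```text
time: 29.5
tool_pos: [484.0, -143.3, 53.2]
tcp_rot: [3.141, 0.0, 2.785]
contact_force: [1.9, 2.6, 0.8]
grip_width: 59.5
finger_force: 30.0
```

```bash
python3 m.py
```

```text
29.5 moving M [ 0.412 -0.323  0.503] F [1.9 2.6 0.8] yaw 159.56 dq6 0.148 tau6 0.262
held Mz [0.482 0.389 0.41 ] tau6 0.44 yaw 159.58
```

About 0.5 N m: tight. Now release and withdraw straight up.

Request:
jog_arm:
  dp:
    - [0,0,0]
    - [0,0,0]
    - [0,0,0]
  twist: [0,0,0]
  jaw: 0.08

```text
time: 30.02
tool_pos: [483.7, -143.6, 53.1]
tcp_rot: [-3.142, -0.0, 2.785]
contact_force: [-0.2, 1.3, -0.2]
grip_width: 79.6
finger_force: 0.0
```

Request:
jog_arm:
  dp:
    - [0,0,-0.01]
    - [0,0,-0.02]
    - [0,0,-0.04]
    - [0,0,-0.05]
    - [0,0,-0.05]
    - [0,0,-0.04]
    - [0,0,0]
    - [0,0,0]
  twist: [0,0,0,0,0,0,0,0]

```text
time: 31.02
tool_pos: [483.4, -143.3, 262.8]
tcp_rot: [3.141, -0.001, 2.785]
contact_force: [0.0, 0.1, 0.0]
grip_width: 80.0
finger_force: 0.0
```

```bash
python3 rd.py
python3 - <<'E'
from hov import *
im=bot.capture("side"); c=cv2.resize(im[225:300,315:415],(640,480),interpolation=cv2.INTER_CUBIC); d=cv2.resize(cv2.imread("pics/rel.png"),(640,480))
cv2.imwrite("pics/end.png",cv2.resize(np.hstack([c,d]),(800,300)))
E
```

```text
31.27 [ 4.8331e+02 -1.4326e+02  2.6207e+02 -1.9000e-01 -5.0000e-02 -1.3000e-01
  6.3500e+00  2.5640e+01  1.2300e+00  1.5959e+02]
```

View pics/end.png

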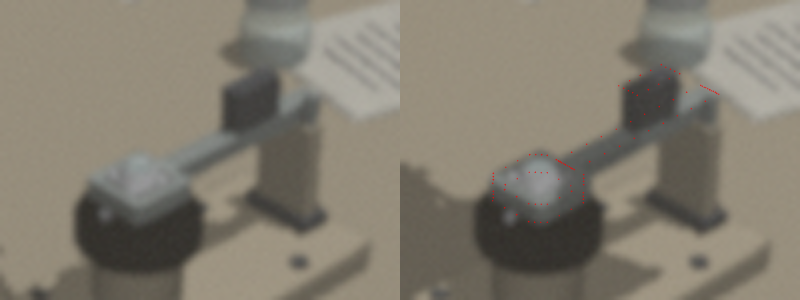

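The left half shows the present state: the key head is flat on the shoulder at (138,180), the tail is between the pins near (305,95), and the index lug is still at (105,212), as it was before tightening. Handing in.

```bash
python3 -c "
from plant import bot
print(bot.close_job())"
```

```text
the job is handed in; nothing more can be done
None
```

The smallest key is seated on the square head with its tail between the pins, the ring is tightened to about 0.5 N m (by feel, roughly 0.1 rad past its seat), and I handed the job in at about 31 s with the arm clear; no verdict was returned.

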